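# Hold the stain dropper over the tissue section

### The arm

A 6-joint arm with a two-finger parallel gripper is mounted at the origin on the work surface. World frame = base frame: x ahead of the robot, y to its left, z up, the work surface at z = 0. Lengths are in mm, angles in rad, forces in N, time in s.
With the tool pointing down it reaches from about 350 to 775 mm from the base axis. Payload 7.3 kg.
Tool frame: the origin (TCP) lies at the centre of the arm's flange, where the gripper is bolted on; the fingertips stand 178 mm ahead of it and the grasp point (between the pads) lies 159 mm ahead of it; z points along the fingers, y is the direction in which the jaws open and shut (so a half turn about z gives the same grasp; the last joint's range is limited). The gripper opens to 92 mm and grips with 3 to 60 N. Pads are 19 mm wide; open, the fingers measure 130 mm over their backs; the gripper's body (75 mm by 190 mm) begins 47 mm behind the grasp point.
Start: joints at [-1.334, 0.342, 1.524, -0, 1.275, -0.146], TCP at [196.117, -486.997, 404.741] pointing down, gripper open.
Joint ranges: [-2.53, 2.53], [-0.77, 2.02], [0.04, 2.7], [-1, 4.14], [0.28, 2.66], [-3.11, 3.11]. Speed limits (rad/s): [2.57, 2.57, 3.14, 3.14, 3.14, 3.14].

### API

Orientations are given as [roll, pitch, yaw] about the fixed x, y, z axes, in that order (R = Rz(yaw) Ry(pitch) Rx(roll)).
In Python, from plant import get_obs, capture, close_job gives the robot as it stands. The module is installed in compiled form; this text tells all that it offers.
- The arm moves only by the shell command python3 -m pendant 'ROWS'. ROWS is JSON, a list of rows, each a list of 3 entries, a list of its own where there are three numbers: the shift along the tool's x, y, z in m, then the turn, a rotation vector about the tool's x, y, z in rad, then the finger opening in m, from 0 to 0.0918. In form: [[[tx, ty, tz], [wx, wy, wz], fingers], ...]. A call has 1 to 10 rows; each row is the pose to reach, as a shift and turn from the pose commanded when the call began, along the tool's axes at that moment; what a row does not reach only later rows make up. A row lasts 1/12 s, in which the tool goes at most 41.7 mm and 7.16 degrees, less where a joint would pass 70% of its speed; a pose out of reach is approached as far as the arm can. A call with a gripper value outside its range is refused whole. The fingers move at their own pace and stop on an object; the grip force is fixed at half the most. Time passes only in rows, so rows that repeat a pose let the fingers close. It gives the time, the measured TCP pose, the force and the opening at its end, in the units of the state.
- get_obs(): the state, without advancing time (a new reading comes with each control period).
- capture(name): name is "scene" or "side" or "wrist"; returns a dict with "color" (384x512x3 uint8, red, green, blue), "mtx" (3x3 intrinsics, pixels), "dist" ([k1, k2, p1, p2, k3] as OpenCV has them; the pictures are not rectified), "rvec" (rotation vector, rad) and "tvec" (3), from world to camera coordinates, as OpenCV has them. Camera axes: x right, y down, z forward; pixel columns grow to the right and rows downward; lengths in mm; the calibration is good to about 2 mm. A picture is of the moment at which its call begins. There is no depth.
- close_job(): hands the job in, once; it reports no verdict.
The state is a dict: "time": time; "joint_positions": joint angles; "dq": joint speeds; "tau": joint torques, N m; "tool_pos": TCP position; "tcp_rot": TCP orientation; "contact_force": force on the tool from outside, world axes, zero at the start; "moment": the same for the moment, N m; "grip_width": finger opening in mm.
Only numpy, scipy, OpenCV 4.12 (cv2) and the standard library are available. Lean on these libraries where they do the work, as an engineer would, in place of code of your own. Each camera call takes 0.05 s, during which the arm holds its last target. There are 200 camera calls.

### The job

Bring the dropper to the specimen: take it by its black cap without squeezing the rubber teat, draw it up out of the amber bottle, leaving the bottle standing, and carry it over the test tubes and flasks without touching or shifting them. Stop with the dropper upright and still, its tip about 1 cm above the middle of the large tissue section (on the slide that has one large section, not three small ones), touching neither slides nor tray. Finish there holding the dropper in the gripper, ready to drip; do not put it down or let go.

Things in the scene. Friction and masses are not known exactly. Their poses are not given: they have to be found in the camera images.
- dropper: glass dropper standing loose (unscrewed) in the bottle's neck, about 34 g. Origin on its axis where the cap rests on the bottle's rim; z up along it. Black ribbed cap 25 mm across from z = -12.5 to +3 mm (grip here, middle -5 mm), with 2 mm of play round the neck; teat above; below, a glass pipe 7 mm thick, drawn to a 3 mm tip, down to z = -78 mm
- dropper_tip (a point): lower end of the dropper's glass pipe, on its axis, 78 mm below the dropper's origin
- teat: black rubber teat on top of the cap, part of the dropper: 13 mm thick (17 mm at its foot), from 3 mm to 30 mm above the dropper's origin; same frame as the dropper. Not to be squeezed
- bottle: small amber glass bottle, loose on the bench, 39 mm across, 88 mm tall to its rim, neck 16 mm across, about 180 g with the dropper. Origin: centre of its underside. It may stand on either side of the glassware
- bottle_mouth (a point): centre of the bottle's rim, 88 mm above its underside; the opening is 10 mm across
- staining_tray: open steel tray 260 x 120 x 40 mm, loose on the bench, with two 6 mm steel bars running along it, 44 mm apart, their tops 46 mm above the bench; three glass slides lie loose across the bars. Origin: centre of its underside, x along its length
- slide_single: the slide to work on: glass, 76 x 26 x 1.6 mm, white frosted end at its +y end; it carries one large tissue section, about 20 mm across. Origin: centre of its underside, 46 mm above the bench; y along the slide's length, z up. Any of the three places on the tray
- section (a point): middle of the one large section, on the slide's upper face (47.6 mm above the bench), 8 mm from the slide's middle towards its clear (-y) end; z up
- slide_dots_a: another slide of the same size, with a row of three small sections (7 mm each) instead of one large. Origin: centre of its underside
- slide_dots_b: a third slide, like slide_dots_a. Origin: centre of its underside
- tube_rack: round two-tier rack, 130 mm across, with ten test tubes, their rims 135 mm and the knob of its middle post 153 mm above the bench. Origin: centre of its underside. It stands between the bottle and the tray
- flask_big: conical flask, 82 mm across its foot, 140 mm tall, beyond the tube rack. Origin: centre of its underside
- flask_small: conical flask, 62 mm across its foot, 105 mm tall, on the robot's side of the tube rack. Origin: centre of its underside
There are look-alikes about, which are no part of the job. What is shaped like the slide_dots_b but turquoise or yellow is not meant.

How it is judged:
By the outcome, as a careful person would: the job done as asked, in the order asked, and still so for the second after the job is handed in, while the arm keeps its last pose, push and grip.
It also fails if it takes over 51 s, if anything falls off the work surface, if the arm or the gripper's body presses on something with over 40 N, if the wrist force passes 120 N, or if a joint passes its speed limit or range.

## Working session

There is one attempt and no reset: what is moved stays moved. The work goes in short steps, Python scripts to look and compute and a shell command to move; the robot and the scene stay as the last step left them, time stands still between calls to the robot, and variables do not carry over. Pictures are saved under pics/ and viewed, about 8 in all and at most 12, crops included, and the job is handed in when it is done.

```bash
mkdir -p pics
cat > h.py <<'E'
import numpy as np, cv2
from plant import get_obs, capture
def ray(c,u,v):
    p=cv2.undistortPoints(np.array([[[u,v]]],float),c["mtx"],c["dist"])[0,0]
    R=cv2.Rodrigues(np.array(c["rvec"],float))[0]; t=np.array(c["tvec"],float).ravel()
    return -R.T@t, R.T@np.array([p[0],p[1],1])
def onz(c,u,v,z):
    o,d=ray(c,u,v); return o+d*(z-o[2])/d[2]
def proj(c,P):
    return cv2.projectPoints(np.array(P,float).reshape(-1,1,3),np.array(c["rvec"],float),np.array(c["tvec"],float),c["mtx"],c["dist"])[0][:,0]
def tri(c1,p1,c2,p2):
    o1,d1=ray(c1,*p1);o2,d2=ray(c2,*p2)
    s=np.linalg.lstsq(np.c_[d1,-d2],o2-o1,rcond=None)[0]
    a,b=o1+d1*s[0],o2+d2*s[1]; return (a+b)/2,np.linalg.norm(a-b)
def cap(n):
    c=capture(n)
    for k in("mtx","dist"): c[k]=np.array(c[k],float)
    return c
E
python3 - <<'E'
from h import *
import pickle
C={n:cap(n) for n in("scene","side","wrist")}
pickle.dump(C,open("c0.pkl","wb"))
for n in C:
    im=cv2.cvtColor(C[n]["color"],cv2.COLOR_RGB2BGR); print(n,ray(C[n],256,192))
    cv2.imwrite(f"pics/{n}0.png",cv2.resize(im,(800,600),interpolation=cv2.INTER_CUBIC))
print(get_obs())
E
```

```text
scene (array([ 917.23107851, -461.61049243,  631.30287927]), array([-0.44262973,  0.6024676 , -0.66438808]))
side (array([-56.0055609 , 763.16990025, 839.53790044]), array([ 0.48873327, -0.58790034, -0.64466256]))
wrist (array([ 270.72189582, -456.5523333 ,  383.57383381]), array([-0.27648324, -0.11816155, -0.95376934]))
{'time': 0.15, 'joint_positions': array([-1.33400406e+00,  3.42604212e-01,  1.52478568e+00,  1.76896924e-05,
        1.27542235e+00, -1.46000311e-01]), 'dq': array([-1.90564997e-03, -1.28981336e-03, -3.98654111e-03, -1.02060711e-03,
       -2.03427399e-03, -2.42759655e-05]), 'tau': array([ 1.43938003e-03, -4.31470084e+01, -2.44352067e+01,  7.17679644e-02,
        5.38088637e-02, -8.55852613e-05]), 'tool_pos': array([ 196.09493202, -486.903788  ,  404.18708753]), 'tcp_rot': array([-3.14038850e+00, -1.94165304e-04,  3.82787297e-01]), 'contact_force': array([ 0.08062152,  0.02380239, -0.52422651]), 'moment': array([ 0.00822858, -0.03007034, -0.02511454]), 'grip_width': 91.55027741024728}
```

View pics/scene0.png

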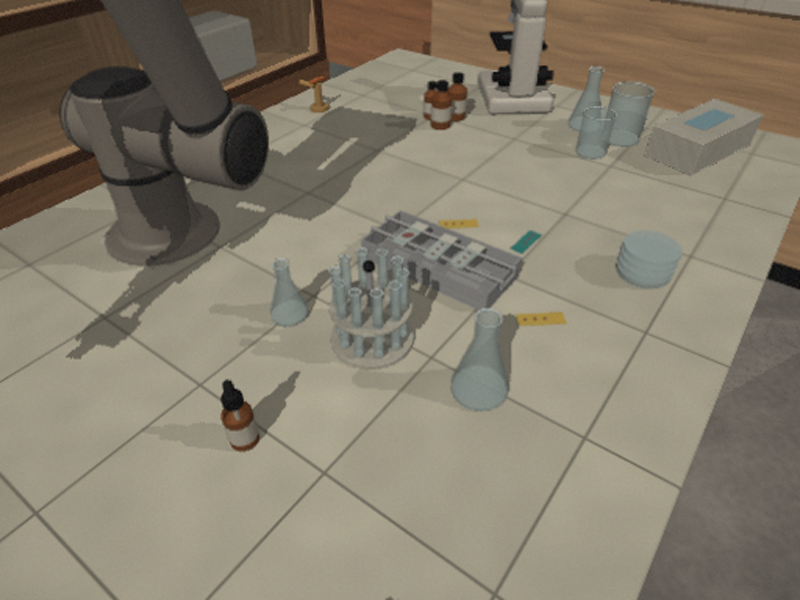

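View pics/side0.png

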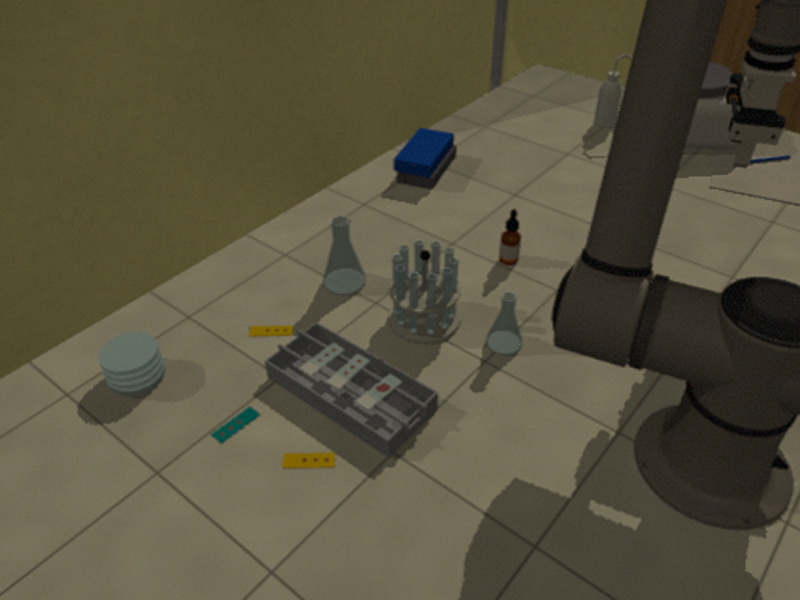

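Scene view: the bottle is at about (238,410), its dropper cap at (232,398), the rack at (372,310), and the large red section at (408,236) in the tray. Side view: the bottle is at (511,240) and the section at (383,387). Next I'll measure them.

Run:
```python
from h import *
import pickle
C=pickle.load(open("c0.pkl","rb"))
def crop(n,x,y,w,h,s):
    im=cv2.cvtColor(C[n]["color"],cv2.COLOR_RGB2BGR)[y:y+h,x:x+w]
    return cv2.resize(im,(w*s,h*s),interpolation=cv2.INTER_NEAREST)
a=np.hstack([crop("scene",132,238,40,55,7),crop("side",306,128,40,55,7)])
b=np.hstack([crop("scene",230,130,56,40,5),crop("side",180,210,56,40,5)])
b=cv2.copyMakeBorder(b,0,0,0,0,cv2.BORDER_CONSTANT)
cv2.imwrite("pics/crop1.png",np.vstack([a,b]))
def mask(n,f,x,y,w,h):
    im=C[n]["color"].astype(int); m=np.zeros(im.shape[:2],bool); m[y:y+h,x:x+w]=f(im[...,0],im[...,1],im[...,2])[y:y+h,x:x+w]; return m
red=lambda r,g,b:(r>g*1.5)&(r>b*1.5)&(r>60)
amb=lambda r,g,b:(r>g*1.35)&(r>b*1.6)&(r>35)
blk=lambda r,g,b:(np.maximum(np.maximum(r,g),b)<45)
P={}
for nm,f,bs,bd in(("section",red,(240,135,50,30),(225,235,45,30)),("amber",amb,(132,255,40,40),(306,140,40,35)),("black",blk,(132,238,32,28),(312,130,30,25))):
    for n,bx in(("scene",bs),("side",bd)):
        m=mask(n,f,*bx); v,u=np.nonzero(m); P[nm,n]=(u.mean(),v.mean()); print(nm,n,len(u),P[nm,n],(u.min(),u.max(),v.min(),v.max()))
    print(tri(C["scene"],P[nm,"scene"],C["side"],P[nm,"side"]))
for n in("scene","side"): print(onz(C[n],*P["section",n],47.6))
```

```text
section scene 2 (np.float64(260.5), np.float64(150.0)) (np.int64(259), np.int64(262), np.int64(150), np.int64(150))
section side 21 (np.float64(244.76190476190476), np.float64(247.76190476190476)) (np.int64(241), np.int64(248), np.int64(246), np.int64(249))
(array([434.31748081, 218.08349717,  48.23873986]), np.float64(0.06629792684778349))
amber scene 258 (np.float64(152.91472868217053), np.float64(270.1589147286822)) (np.int64(142), np.int64(165), np.int64(258), np.int64(287))
amber side 132 (np.float64(326.00757575757575), np.float64(156.34848484848484)) (np.int64(320), np.int64(332), np.int64(148), np.int64(169))
(array([ 492.38076239, -234.2919872 ,   36.14182605]), np.float64(0.347297642341979))
black scene 183 (np.float64(147.8087431693989), np.float64(253.92896174863387)) (np.int64(142), np.int64(155), np.int64(244), np.int64(262))
black side 110 (np.float64(327.3727272727273), np.float64(145.24545454545455)) (np.int64(321), np.int64(332), np.int64(134), np.int64(154))
(array([ 488.56353348, -230.75732816,   80.96098933]), np.float64(2.961205393963983))
[433.76412195 218.80522287  47.6       ]
[434.74069035 217.66240409  47.6       ]
```

View pics/crop1.png

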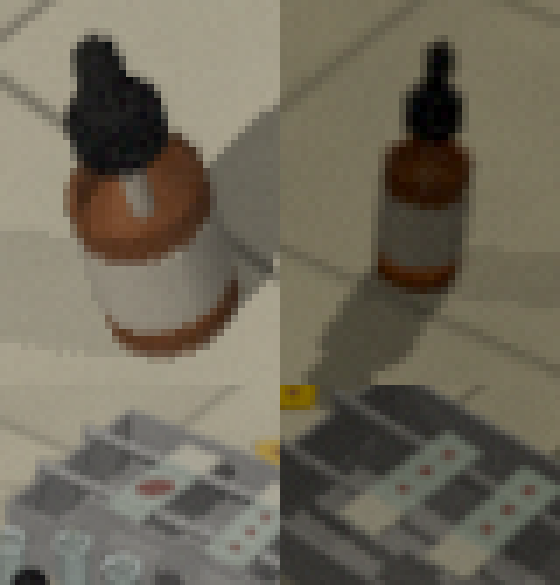

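The section triangulates to (434.3, 218.1, 48.2) against an expected height of 47.6, with a ray gap of 0.07 mm. Both views agree. The crop shows the dropper sitting upright in the bottle. In 7x crop pixels the cap is at (117,122) in scene and (434,110) in side. Next: refine the cap and find the rack, flasks and slide direction.

Run:
```python
from h import *
import pickle
C=pickle.load(open("c0.pkl","rb")); s,d=C["scene"],C["side"]
f=lambda x,y,x0,y0:(x/7+x0-.5,y/7+y0-.5)
print("cap",tri(s,f(117,122,132,238),d,f(434-280,110,306,128)))
print("teat",tri(s,f(97,37,132,238),d,f(439-280,41,306,128)))
k=.64
t=lambda a,b:tri(s,(a[0]*k,a[1]*k),d,(b[0]*k,b[1]*k))
print("knob",t((369,267),(425,256)))
print("small rim",t((282,262),(509,296)));print("big rim",t((489,315),(341,220)))
# ends of the single slide in side view: frosted end & clear end -> world at z 47.6
for p in((394,378),(365,403),(372,402)): print(onz(d,p[0]*k,p[1]*k,47.6))
for n in(s,d): print(proj(n,[[490,-232,76],[490,-232,91],[490,-232,118],[490,-232,0]]))
im=cv2.cvtColor(d["color"],cv2.COLOR_RGB2BGR)[205:290,165:285]
im2=cv2.cvtColor(s["color"],cv2.COLOR_RGB2BGR)[130:200,225:340]
o=np.zeros((600,700,3),np.uint8); a=cv2.resize(im,None,fx=3.5,fy=3.5); b=cv2.resize(im2,None,fx=3.5,fy=3.5)
o[:a.shape[0],:a.shape[1]]=a;o[298:298+b.shape[0],:b.shape[1]]=b;cv2.imwrite("pics/tray.png",o[:545,:425])
```

```text
cap (array([ 492.32532889, -234.115147  ,   84.40216725]), np.float64(0.03399368033767693))
teat (array([ 493.09656652, -232.81796033,  119.43214346]), np.float64(0.5278738348896956))
knob (array([513.45134003,  12.89897111, 141.45428743]), np.float64(2.080245959251377))
small rim (array([368.14710463, -21.82853152, 106.76346774]), np.float64(3.841057398905471))
big rim (array([698.1429928 ,  22.27987191, 142.73663123]), np.float64(5.159725185932302))
[433.12703461 191.90075035  47.6       ]
[434.3476485  258.37189949  47.6       ]
[427.48241295 250.3324652   47.6       ]
[[149.11231131 256.3974433 ]
 [147.54350598 251.47278662]
 [144.60057968 242.24250557]
 [156.41281702 279.35316223]]
[[327.51916652 146.13335956]
 [327.98187686 141.95165154]
 [328.83211108 134.27053041]
 [325.27467646 166.43305776]]
```

View pics/tray.png

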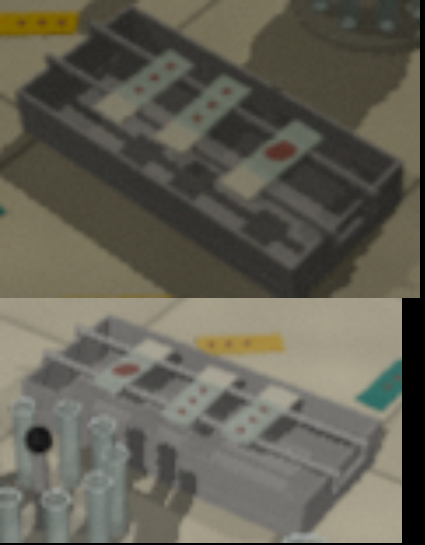

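```bash
python3 -m pendant '[[[0.03,-0.0105,0],[0,0,0],0.0918],[[0.065,-0.022,0],[0,0,0],0.0918],[[0.1,-0.0345,0],[0,0,0],0.0918],[[0.135,-0.0465,0],[0,0,0],0.0918],[[0.17,-0.0585,0],[0,0,0],0.0918],[[0.205,-0.071,0],[0,0,0],0.0918],[[0.24,-0.083,0],[0,0,0],0.0918],[[0.275,-0.095,0],[0,0,0],0.0918],[[0.305,-0.105,0],[0,0,0],0.0918],[[0.33,-0.114,0],[0,0,0],0.0918]]'
```

```text
time: 0.98
tool_pos: [461.1, -256.1, 404.5]
tcp_rot: [-3.141, -0.0, 0.384]
contact_force: [0.2, 0.4, -0.0]
grip_width: 92.0
```

The tray crop confirms that the robot-side slide carries the single section, at (281,151) in the side crop with its frosted end toward +y. The cap triangulates to (492.3, -234.1, 84.4) against an expected ~83. Now a wrist check.

Run:
```python
from h import *
c=cap("wrist"); im=cv2.cvtColor(c["color"],cv2.COLOR_RGB2BGR)
cv2.imwrite("pics/w1.png",im)
print(proj(c,[[492.5,-233.7,91],[492.5,-233.7,118],[492.5,-233.7,88]]))
```

```text
[[244.03232361 140.59748236]
 [243.10423283 145.36053119]
 [244.12544165 140.11964741]]
```

View pics/w1.png

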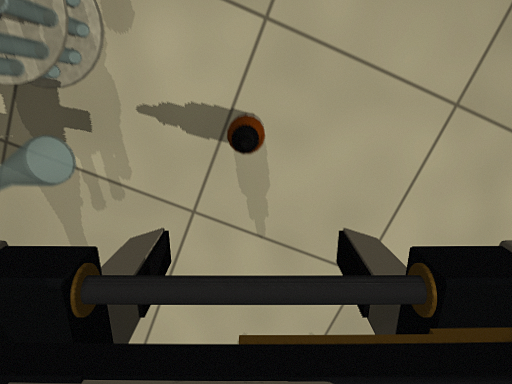

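The wrist view shows the bottle and cap at (246,134) px, close to the predicted (244,140), with clear space around. Measuring the black cap's outline.

Run:
```python
from h import *
c=cap("wrist"); im=c["color"].astype(int)
x,y,w,h=215,100,65,65; s=im[y:y+h,x:x+w]; 
for name,m in(("blk",s.max(2)<42),("amb+blk",(s.max(2)<42)|((s[...,0]>1.6*s[...,2])&(s[...,0]>50)))):
    n,l,st,ce=cv2.connectedComponentsWithStats(m.astype(np.uint8)); i=1+np.argmax(st[1:,4])
    print(name,st[i],ce[i]+[x,y])
    if name=="blk":
        q=st[i]; print(cv2.minEnclosingCircle(np.argwhere(l==i)[:,::-1].astype(np.float32)+np.float32([x,y])))
        print("row widths",[(r+y,int(np.nonzero(l[r]==i)[0].min()+x),int(np.nonzero(l[r]==i)[0].max()+x)) for r in range(q[1],q[1]+q[3],2)])
for z in(83,60,40,0): 
  print(z,proj(c,[[492.5,-233.7,z]]))
print(onz(c,245,138,86))
```

```text
blk [ 15  30  31  29 634] [246.55047319 143.95425868]
((245.31817626953125, 144.13636779785156), 15.466544151306152)
row widths [(130, 244, 251), (132, 240, 254), (134, 238, 257), (136, 236, 258), (138, 235, 259), (140, 234, 260), (142, 230, 260), (144, 231, 260), (146, 231, 260), (148, 232, 260), (150, 233, 259), (152, 235, 258), (154, 237, 256), (156, 240, 254), (158, 247, 247)]
amb+blk [  14   20   38   39 1074] [248.45810056 139.216946  ]
83 [[246.04499578 143.19891395]]
60 [[246.58058274 139.73041263]]
40 [[246.99039489 137.07678238]]
0 [[247.68649311 132.57006648]]
[ 497.07847682 -230.91085027   86.        ]
```

```bash
cat >> h.py <<'E'
from scipy.spatial.transform import Rotation as Ro
def rel(P):
    o=get_obs(); R=Ro.from_euler("xyz",o["tcp_rot"]); p=np.array(o["tool_pos"])
    print("t",round(o["time"],2),"tcp",p.round(1),"rot",np.array(o["tcp_rot"]).round(3),"F",np.array(o["contact_force"]).round(1),"w",round(o["grip_width"],1))
    print("shift m",(R.inv().apply(np.array(P)-p)/1000).round(4))
E
python3 -c "
from h import *
rel([492.5,-233.7,243])"
```

```text
t 1.08 tcp [ 461.8 -255.4  404.3] rot [-3.141e+00 -1.000e-03  3.870e-01] F [-0.2 -1.1  0.2] w 91.8
shift m [ 0.0365 -0.0084  0.1614]
```

```bash
python3 -m pendant '[[[0.01,-0.002,0.01],[0,0,0],0.0918],[[0.02,-0.0045,0.03],[0,0,0],0.0918],[[0.03,-0.007,0.05],[0,0,0],0.0918],[[0.0365,-0.0084,0.07],[0,0,0],0.0918],[[0.0365,-0.0084,0.085],[0,0,0],0.0918],[[0.0365,-0.0084,0.095],[0,0,0],0.0918],[[0.0365,-0.0084,0.1],[0,0,0],0.0918],[[0.0365,-0.0084,0.1],[0,0,0],0.0918],[[0.0365,-0.0084,0.1],[0,0,0],0.0918],[[0.0365,-0.0084,0.1],[0,0,0],0.0918]]'
python3 - <<'E'
from h import *
rel([492.5,-233.7,243])
c=cap("wrist"); s=cap("scene"); cv2.imwrite("pics/w2.png",np.vstack([cv2.cvtColor(c["color"],cv2.COLOR_RGB2BGR)[100:384],cv2.cvtColor(cv2.resize(s["color"][180:300,90:270],(512,341)),cv2.COLOR_RGB2BGR)[:300]]))
E
```

```text
time: 1.92
tool_pos: [490.4, -237.0, 305.7]
tcp_rot: [3.14, -0.001, 0.382]
contact_force: [0.1, -1.1, -0.1]
grip_width: 91.9
t 1.92 tcp [ 490.4 -237.   305.7] rot [ 3.14e+00 -1.00e-03  3.82e-01] F [ 0.1 -1.1 -0.1] w 91.9
shift m [ 0.0031 -0.0024  0.0627]
```

View pics/w2.png

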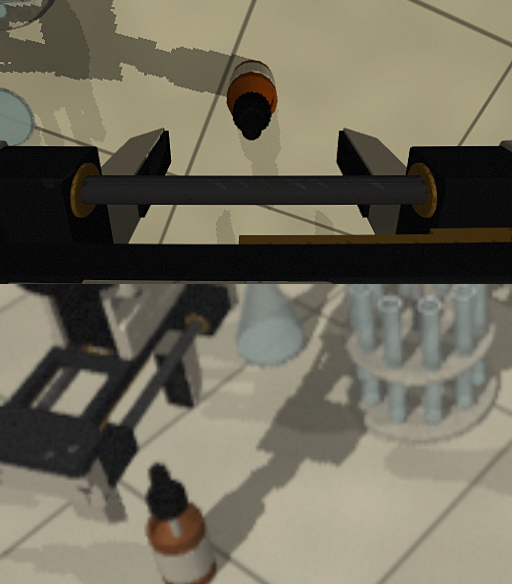

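The gripper is straddling the axis above the bottle: teat at (251,232) in the wrist image, and the finger midline at column ~255. Shift needed is about 3 mm. One more numeric check, then down.

Run:
```python
from h import *
c=cap("wrist"); im=c["color"].astype(int); rel([492.5,-233.7,243])
x,y,w,h=222,170,60,80; s=im[y:y+h,x:x+w]; m=(s.max(2)<42)
n,l,st,ce=cv2.connectedComponentsWithStats(m.astype(np.uint8)); i=1+np.argmax(st[1:,4]); print(st[i]+[x,y,0,0,0],ce[i]+[x,y])
L=l==i
for r in range(st[i][1],st[i][1]+st[i][3],4): q=np.nonzero(L[r])[0]; print(r+y,q.min()+x,q.max()+x)
for z in(75.5,83,91,118): print(z,proj(c,[[492.5,-233.7,z]]))
```

```text
t 2.07 tcp [ 490.4 -236.8  305.6] rot [ 3.14e+00 -1.00e-03  3.83e-01] F [-1.  -0.2  0.3] w 91.8
shift m [ 0.003  -0.0022  0.0626]
[ 231  192   40   48 1364] [251.44648094 214.0659824 ]
192 247 253
196 239 262
200 236 267
204 234 268
208 233 270
212 231 270
216 233 270
220 234 269
224 235 267
228 239 264
232 243 260
236 244 258
75.5 [[250.25667961 207.87203581]]
83 [[250.16779767 211.72641773]]
91 [[250.06629117 216.12916907]]
118 [[249.66142388 233.69952322]]
```

```bash
python3 -m pendant '[[[0.003,-0.0018,0.005],[0,0,0],0.0918],[[0.003,-0.0018,0.015],[0,0,0],0.0918],[[0.003,-0.0018,0.025],[0,0,0],0.0918],[[0.003,-0.0018,0.035],[0,0,0],0.0918],[[0.003,-0.0018,0.045],[0,0,0],0.0918],[[0.003,-0.0018,0.053],[0,0,0],0.0918],[[0.003,-0.0018,0.059],[0,0,0],0.0918],[[0.003,-0.0018,0.061],[0,0,0],0.0918],[[0.003,-0.0018,0.061],[0,0,0],0.0918],[[0.003,-0.0018,0.061],[0,0,0],0.0918]]'; python3 -c "
from h import *
rel([492.5,-233.7,243.7])"
```

```text
time: 2.9
tool_pos: [492.6, -233.9, 243.9]
tcp_rot: [3.141, -0.0, 0.383]
contact_force: [0.4, 0.5, -0.8]
grip_width: 91.6
t 2.9 tcp [ 492.6 -233.9  243.9] rot [ 3.141 -0.     0.383] F [ 0.4  0.5 -0.8] w 91.6
shift m [-0.     -0.0002  0.0002]
```

```bash
python3 -m pendant '[[[0,0,0],[0,0,0],0.07],[[0,0,0],[0,0,0],0.05],[[0,0,0],[0,0,0],0.038],[[0,0,0],[0,0,0],0.034],[[0,0,0],[0,0,0],0.031],[[0,0,0],[0,0,0],0.029],[[0,0,0],[0,0,0],0.027],[[0,0,0],[0,0,0],0.025],[[0,0,0],[0,0,0],0.022],[[0,0,0],[0,0,0],0.018]]' ; python3 -m pendant '[[[0,0,0],[0,0,0],0.01],[[0,0,0],[0,0,0],0.005],[[0,0,0],[0,0,0],0],[[0,0,0],[0,0,0],0],[[0,0,0],[0,0,0],0]]'
```

```text
time: 3.73
tool_pos: [492.5, -233.8, 243.7]
tcp_rot: [3.142, 0.0, 0.383]
contact_force: [-0.7, 0.2, -1.0]
grip_width: 29.6
time: 4.15
tool_pos: [492.6, -233.9, 243.9]
tcp_rot: [3.141, -0.0, 0.383]
contact_force: [0.6, -0.4, 1.0]
grip_width: 24.1
```

```bash
python3 -m pendant '[[[0,0,-0.002],[0,0,0],0],[[0,0,-0.006],[0,0,0],0],[[0,0,-0.012],[0,0,0],0],[[0,0,-0.02],[0,0,0],0],[[0,0,-0.028],[0,0,0],0],[[0,0,-0.036],[0,0,0],0],[[0,0,-0.044],[0,0,0],0],[[0,0,-0.052],[0,0,0],0],[[0,0,-0.06],[0,0,0],0],[[0,0,-0.066],[0,0,0],0]]'; python3 -m pendant '[[[0,0,-0.008],[0,0,0],0],[[0,0,-0.018],[0,0,0],0],[[0,0,-0.03],[0,0,0],0],[[0,0,-0.045],[0,0,0],0],[[0,0,-0.065],[0,0,0],0],[[0,0,-0.085],[0,0,0],0],[[0,0,-0.1],[0,0,0],0],[[0,0,-0.109],[0,0,0],0],[[0,0,-0.114],[0,0,0],0],[[0,0,-0.114],[0,0,0],0]]'
python3 - <<'E'
from h import *
s=cap("scene");d=cap("side")
f=lambda c:cv2.cvtColor(c["color"],cv2.COLOR_RGB2BGR)
a=cv2.resize(f(s)[150:300,90:240],(500,500));b=cv2.resize(f(d)[60:180,270:360],(300,400))
o=np.zeros((500,800,3),np.uint8);o[:,:500]=a;o[:400,500:]=b;cv2.imwrite("pics/lift.png",o)
print(proj(s,[[492.5,-233.7,88]]))
rel([434.3,218.2,424])
E
```

```text
time: 4.98
tool_pos: [492.6, -233.8, 311.0]
tcp_rot: [3.141, -0.001, 0.383]
contact_force: [-0.2, 0.1, -0.5]
grip_width: 24.2
time: 5.82
tool_pos: [492.5, -233.8, 424.6]
tcp_rot: [3.14, -0.001, 0.383]
contact_force: [-0.2, 0.5, -0.3]
grip_width: 24.1
[[148.05395612 253.64403236]]
t 5.92 tcp [ 492.4 -233.7  423. ] rot [-3.141e+00  1.000e-03  3.830e-01] F [ 0.6 -0.  -0.3] w 23.8
shift m [ 0.1149 -0.4409 -0.0007]
```

View pics/lift.png

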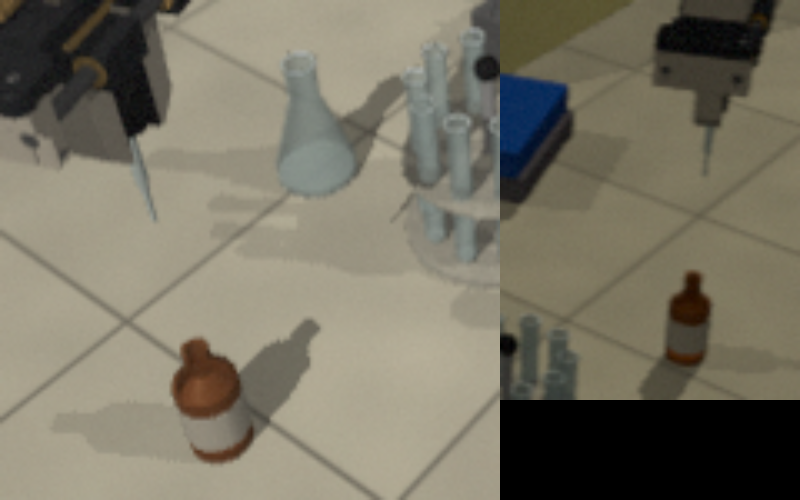

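The dropper is out with its tip at (154,219) in the scene crop and (706,177) in the side crop. The bottle is still standing. Checking the tip position before carrying it.

```bash
python3 -c "
from h import *
s=cap('scene');d=cap('side')
print(tri(s,(154/3.333+89.7,219/3.333+149.7),d,(206/3.333+269.7,177/3.333+59.7)))"
python3 -m pendant '[[[0.0015,-0.006,0],[0,0,0],0],[[0.0045,-0.017,0],[0,0,0],0],[[0.0085,-0.033,0],[0,0,0],0],[[0.0145,-0.055,0],[0,0,0],0],[[0.02,-0.077,0],[0,0,0],0],[[0.026,-0.1,0],[0,0,0],0],[[0.032,-0.123,0],[0,0,0],0],[[0.038,-0.146,0],[0,0,0],0],[[0.044,-0.169,0],[0,0,0],0],[[0.05,-0.192,0],[0,0,0],0]]'
python3 -m pendant '[[[0.006,-0.023,0],[0,0,0],0],[[0.012,-0.046,0],[0,0,0],0],[[0.018,-0.069,0],[0,0,0],0],[[0.024,-0.092,0],[0,0,0],0],[[0.03,-0.115,0],[0,0,0],0],[[0.036,-0.138,0],[0,0,0],0],[[0.042,-0.161,0],[0,0,0],0],[[0.0475,-0.182,0],[0,0,0],0],[[0.052,-0.2,0],[0,0,0],0],[[0.056,-0.214,0],[0,0,0],0]]'
python3 -m pendant '[[[0.003,-0.012,0],[0,0,0],0],[[0.0055,-0.022,0],[0,0,0],0],[[0.0075,-0.029,0],[0,0,0],0],[[0.0086,-0.033,0],[0,0,0],0],[[0.0089,-0.0345,0],[0,0,0],0],[[0.0089,-0.0345,0],[0,0,0],0],[[0.0089,-0.0345,0],[0,0,0],0],[[0.0089,-0.0345,0],[0,0,0],0]]'
python3 - <<'E'
from h import *
import pickle
C={n:cap(n) for n in("scene","side","wrist")};pickle.dump(C,open("c1.pkl","wb"))
f=lambda c:cv2.cvtColor(C[c]["color"],cv2.COLOR_RGB2BGR)
p={n:proj(C[n],[[434.3,218.2,190]])[0] for n in C}; print(p)
o=np.zeros((600,800,3),np.uint8)
for k,n in enumerate(("scene","side")):
    x,y=np.clip(p[n]-[50,30],0,[411,283]).astype(int); print(n,x,y)
    o[:400,400*k:400*k+400]=cv2.resize(f(n)[y:y+100,x:x+100],(400,400))
cv2.imwrite("pics/over.png",o[:400]); rel([434.3,218.2,423.7])
E
```

```text
(array([ 489.79105158, -232.52619822,  189.53058113]), np.float64(0.8514525616237663))
time: 6.85
tool_pos: [466.1, -34.5, 423.7]
tcp_rot: [-3.141, 0.0, 0.384]
contact_force: [-0.2, 0.1, -0.6]
grip_width: 24.2
time: 7.68
tool_pos: [437.4, 184.8, 423.7]
tcp_rot: [-3.141, 0.0, 0.385]
contact_force: [-0.3, -0.4, -0.4]
grip_width: 23.9
time: 8.35
tool_pos: [434.7, 217.3, 423.6]
tcp_rot: [3.141, 0.0, 0.382]
contact_force: [-0.4, -0.9, -0.8]
grip_width: 24.2
{'scene': array([260.79919681, 104.00547501]), 'side': array([243.03412444, 203.33111939]), 'wrist': array([252.51039186, 209.91472439])}
scene 210 74
side 193 173
t 8.5 tcp [434.7 217.4 423.7] rot [3.141 0.    0.382] F [-0.5  0.8 -0.7] w 24.1
shift m [-0.     -0.0009 -0.    ]
```

View pics/over.png

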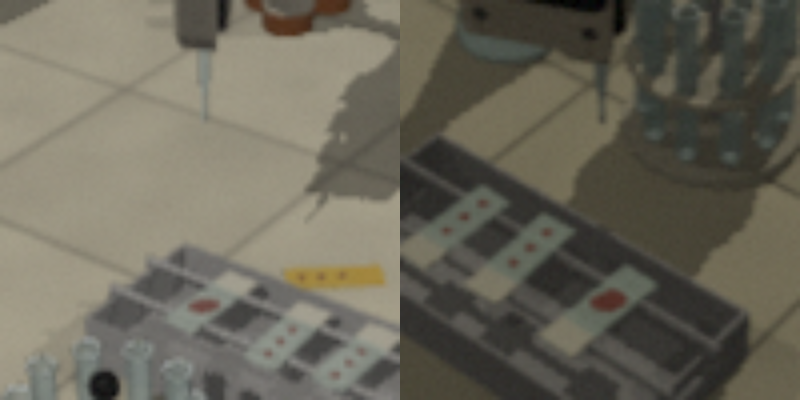

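The tip is at (206,120) in the scene crop and (201,122) in the side crop, within 1 px of prediction. The tray and slides are undisturbed below. Comparing tip and section numerically.

Run:
```python
from h import *
import pickle
C=pickle.load(open("c1.pkl","rb")); C0=pickle.load(open("c0.pkl","rb"))
s,d=C["scene"],C["side"]
print("tip",tri(s,(206/4+209.6,121/4+73.6),d,(201/4+192.6,122.5/4+172.6)))
P={}
for n,(x,y,w,h) in(("scene",(248,142,26,16)),("side",(233,236,22,22))):
    a=C[n]["color"].astype(float)[y:y+h,x:x+w]; r=np.clip(a[...,0]-(a[...,1]+a[...,2])/2-12,0,None)
    v,u=np.mgrid[y:y+h,x:x+w]; m=r>0.4*r.max(); vv,uu=v[m],u[m]; P[n]=(uu.mean(),vv.mean())
    q=np.array([onz(C[n],a_,b_,47.6) for a_,b_ in zip(uu,vv)]); print(n,m.sum(),P[n],onz(C[n],*P[n],47.6),np.ptp(q,axis=0))
print(tri(s,P["scene"],d,P["side"]))
# slide midline: bright (glass/frosted) pixels in side view
a=d["color"].astype(float); g=a.sum(2)
x,y,w,h=222,236,42,32; sub=g[y:y+h,x:x+w]; m=(sub>np.percentile(sub,70)).astype(np.uint8)
m|=((a[y:y+h,x:x+w,0]-a[y:y+h,x:x+w,1])>20).astype(np.uint8)
m=cv2.morphologyEx(m,cv2.MORPH_OPEN,np.ones((3,3),np.uint8))
n,l,st,ce=cv2.connectedComponentsWithStats(m);i=1+np.argmax(st[1:,4])
q=np.array([onz(d,u+x,v+y,47.6)[:2] for v,u in np.argwhere(l==i)],np.float32)
print("slide rect",cv2.minAreaRect(q),cv2.boxPoints(cv2.minAreaRect(q)).round(1).tolist())
```

```text
tip (array([434.72219902, 218.59854608, 190.37021779]), np.float64(0.37777688765524386))
scene 17 (np.float64(260.70588235294116), np.float64(150.0)) [434.23489474 219.14222082  47.6       ] [14.29037983 16.11157791  0.        ]
side 29 (np.float64(244.58620689655172), np.float64(247.93103448275863)) [434.7150751  218.34052139  47.6       ] [1.34883025e+01 1.63501170e+01 2.27373675e-13]
(array([434.51856944, 218.64381256,  47.99350371]), np.float64(0.11445626062409442))
slide rect ((441.4097900390625, 229.13040161132812), (79.93025207519531, 39.729087829589844), 89.23950958251953) [[421.0, 189.39999389648438], [460.70001220703125, 188.89999389648438], [461.79998779296875, 268.79998779296875], [422.1000061035156, 269.3999938964844]]
```

Tip (434.7, 218.6, 190.4) is aligned with the section (434.5, 218.6, 48.0), so I descend about 132 mm.

```bash
python3 -m pendant '[[[0,0,0.004],[0,0,0],0],[[0,0,0.012],[0,0,0],0],[[0,0,0.024],[0,0,0],0],[[0,0,0.038],[0,0,0],0],[[0,0,0.052],[0,0,0],0],[[0,0,0.066],[0,0,0],0],[[0,0,0.08],[0,0,0],0],[[0,0,0.092],[0,0,0],0],[[0,0,0.1],[0,0,0],0],[[0,0,0.104],[0,0,0],0]]'
python3 -m pendant '[[[0,0,0.005],[0,0,0],0],[[0,0,0.011],[0,0,0],0],[[0,0,0.017],[0,0,0],0],[[0,0,0.022],[0,0,0],0],[[0,0,0.026],[0,0,0],0],[[0,0,0.028],[0,0,0],0],[[0,0,0.0284],[0,0,0],0],[[0,0,0.0284],[0,0,0],0],[[0,0,0.0284],[0,0,0],0],[[0,0,0.0284],[0,0,0],0]]'
python3 - <<'E'
from h import *
import pickle
C={n:cap(n) for n in("scene","side")};pickle.dump(C,open("c2.pkl","wb"))
o=np.zeros((400,800,3),np.uint8)
for k,n in enumerate(("scene","side")):
    p=proj(C[n],[[434.5,218.6,57.6],[434.5,218.6,47.6]]);x,y=(p[0]-[25,30]).astype(int); print(n,x,y,p)
    o[:,400*k:400*k+400]=cv2.resize(cv2.cvtColor(C[n]["color"],cv2.COLOR_RGB2BGR)[y:y+50,x:x+50],(400,400),interpolation=cv2.INTER_CUBIC)
cv2.imwrite("pics/end.png",o); rel([434.5,218.6,291.3])
E
```

```text
time: 9.33
tool_pos: [434.2, 217.6, 318.1]
tcp_rot: [-3.141, 0.002, 0.383]
contact_force: [-0.4, -0.7, -0.6]
grip_width: 24.8
time: 10.17
tool_pos: [434.6, 217.8, 291.6]
tcp_rot: [3.141, -0.001, 0.383]
contact_force: [-0.5, 0.7, -0.9]
grip_width: 24.1
scene 235 117 [[260.68841111 147.16795018]
 [260.67042602 150.1221849 ]]
side 219 215 [[244.47210921 245.14902741]
 [244.58446996 248.0356648 ]]
t 10.27 tcp [434.6 217.8 291.5] rot [ 3.141 -0.     0.383] F [ 0.   0.7 -0.9] w 24.5
shift m [ 0.0002 -0.0008  0.0002]
```

View pics/end.png

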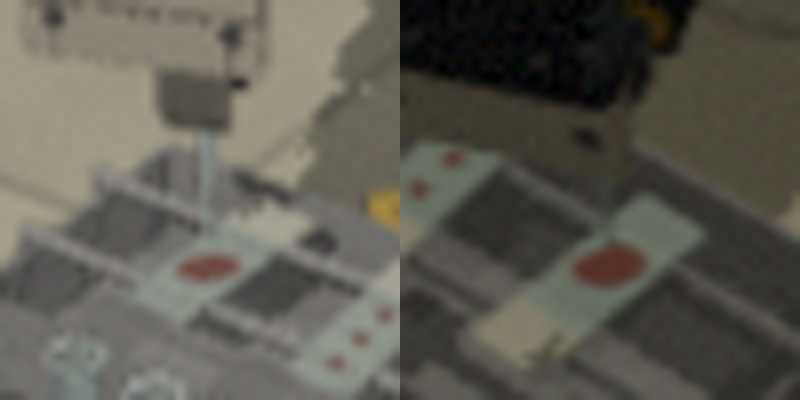

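Tip is just above the section: visible end at about (208,235) in the scene crop and (612,240) in the side crop. The section is unchanged at (208,267) and (610,265). I'll let it settle and hand in.

```bash
python3 -m pendant '[[[0,-0.0005,0],[0,0,0],0],[[0,-0.0005,0],[0,0,0],0],[[0,-0.0005,0],[0,0,0],0],[[0,-0.0005,0],[0,0,0],0],[[0,-0.0005,0],[0,0,0],0],[[0,-0.0005,0],[0,0,0],0]]'; python3 -c "
from h import *; import pickle
from plant import close_job
rel([434.5,218.6,291.3])
c0=pickle.load(open('c2.pkl','rb'));c=cap('scene')
d=np.abs(c['color'].astype(int)-c0['scene']['color']).max(2);print('changed px',(d>40).sum())
close_job()"
```

```text
time: 10.77
tool_pos: [434.3, 218.2, 291.3]
tcp_rot: [3.142, 0.0, 0.383]
contact_force: [0.2, -0.2, 0.3]
grip_width: 24.0
t 10.77 tcp [434.3 218.2 291.3] rot [3.142 0.    0.383] F [ 0.2 -0.2  0.3] w 24.0
shift m [ 0.0003 -0.0003 -0.    ]
changed px 0
the job is handed in; nothing more can be done
```

I took the dropper by its cap, drew it straight up out of the bottle and carried it over the glassware. I then stopped with its tip over the large section and handed in at about 10.8 s, still gripping it.

- **Position:** by its pose the gripper was within about 0.5 mm of the section's middle. The tip should be about 10 mm above it. I worked that height out from a tip measurement at 190 mm and the distance lowered.
- **Stillness:** the last scene picture matched the one about half a second earlier (no changed pixels), and contact forces stayed around 1 N.
- **Bottle:** it was standing upright in both camera views after the lift.
- **Glassware and slides:** the tip passed at about 190 mm, some 37 mm above the rack's knob. The section had not visibly moved in the last pictures. I did not measure the rack and flasks again afterwards.

**Checks that disagreed or were weak:**
- The tip was hard to make out in the final pictures. It looked about 2 mm higher than calculated in the side view, and more in the scene view, where the thin end faded against the glass. The true gap may be nearer 12 mm.
- A tip reading just after the lift was about 3 mm off to the side. The later reading over the tray agreed within 1 mm.
- One rough outline of the slide came out too wide (40 mm instead of 26 mm), so I used the section itself.

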